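# Press the riveting jig's locating pins home in order

## Task

Lock the brass strip in the riveting jig by pressing its three locating pins fully home with the fingertips, lightly and one at a time: first the pin with the long bar-shaped head, then the one with the broad round head, last the one with the narrow round head. Only press: do not lift or pull a pin, and leave everything else on the bench where it stands.

Things in the scene. Friction and masses are not known exactly. Their poses are not given: they have to be found in the camera images.
- jig: riveting jig fixed to the bench: dark steel plate 160 (x) x 360 (y) x 12 mm with a brass strip along its y axis; origin under its centre. Three aluminium bridges stand on it in a row along its y axis, 80 mm or more from centre to centre, in any order, each with one upright locating pin
- bar_bridge: aluminium bridge fixed on the jig plate, 56 x 56 x 30 mm high, that guides the bar-headed pin; origin under its centre, on the plate (12 mm above the bench); its z axis is the pin's axis
- bar_pin_top (a point): centre of the top face of the pin with a narrow bar-shaped head (T grip), 54 x 18 mm, its length along the jig's x axis; black plastic, 8 mm thick, as are all three heads; it moves with the pin. Top face 66 mm above the bench when the joint reads 0, 52 mm when home (head resting on the bridge)
- bar_pin (a joint): how far the bar-headed pin is pushed down, m: starts at 0 to 0.004 (standing proud), 0.014 is fully home against a hard stop; negative when pulled up. Friction of about 3 N, no spring: the pin stays where it is left
- broad_bridge: aluminium bridge fixed on the jig plate, 56 x 56 x 30 mm high, that guides the broad-headed pin; origin under its centre, on the plate (12 mm above the bench); its z axis is the pin's axis
- broad_pin_top (a point): centre of the top face of the pin with a broad round head, 48 mm across; black plastic, 8 mm thick, as are all three heads; it moves with the pin. Top face 66 mm above the bench when the joint reads 0, 52 mm when home (head resting on the bridge)
- broad_pin (a joint): how far the broad-headed pin is pushed down, m: starts at 0 to 0.004 (standing proud), 0.014 is fully home against a hard stop; negative when pulled up. Friction of about 3 N, no spring: the pin stays where it is left
- narrow_bridge: aluminium bridge fixed on the jig plate, 56 x 56 x 30 mm high, that guides the narrow-headed pin; origin under its centre, on the plate (12 mm above the bench); its z axis is the pin's axis
- narrow_pin_top (a point): centre of the top face of the pin with a small narrow round head, 22 mm across; black plastic, 8 mm thick, as are all three heads; it moves with the pin. Top face 66 mm above the bench when the joint reads 0, 52 mm when home (head resting on the bridge)
- narrow_pin (a joint): how far the narrow-headed pin is pushed down, m: starts at 0 to 0.004 (standing proud), 0.014 is fully home against a hard stop; negative when pulled up. Friction of about 3 N, no spring: the pin stays where it is left
- rivet_cup: small open brass bowl, 40 mm wide, 24 mm high, loose, standing on the jig plate on its -x side; origin under its centre
- punch: steel punch standing upright, 18 mm thick, 55 mm high, loose, on the jig plate on its +x side; origin under its centre
- anvil: loose bench block of steel, 60 x 60 x 25 mm, on the bench beyond the jig plate; origin under its centre
- hammer: hammer with a dark wooden handle lying at the left of the bench, about 260 mm long, loose
- jar: amber glass jar, 68 mm wide, 85 mm high, at the far left, loose; origin under its centre
- steel_ring: steel ring lying flat, 52 mm across, 8 mm high, at the right, loose; origin under its centre
- tin: closed tin, 60 mm wide, 60 mm high, at the right, loose; origin under its centre

How it is judged:
By the outcome, as a careful person would: the job done as asked, in the order asked, and still so for the second after the job is handed in, with the robot touching nothing.
It also fails if it takes over 38 s, if anything falls off the work surface, if the arm or the gripper's body presses on something with over 40 N, if the wrist force passes 120 N, or if a joint passes its speed limit or range.

## Robot

A 6-joint arm with a two-finger parallel gripper is mounted at the origin on the work surface. World frame = base frame: x ahead of the robot, y to its left, z up, the work surface at z = 0. Lengths are in m, angles in rad, forces in N, time in s.
With the tool pointing down it reaches from about 0.375 to 0.9 m from the base axis. Payload 3.1 kg.
Tool frame: the origin (TCP) lies midway between the tips of the shut fingers; the grasp point (between the pads) lies 19 mm behind it (arm.pinch_z is the distance from the TCP to the grasp point, in m); y points along the fingers, z is the direction in which the jaws open and shut, and the axes are right-handed (so a half turn about y gives the same grasp; the last joint's range is limited). The gripper opens to 87 mm and grips with 3 to 60 N. Pads are 19 mm wide; open, the fingers measure 117 mm over their backs; the gripper's body (75 mm by 190 mm) begins 51 mm behind the grasp point.
Start: joints at [1.071, 0.527, 1.433, -0, 1.181, -0.178], TCP at [0.198, 0.593, 0.223] pointing down, gripper open.
Joint ranges: [-3.08, 3.08], [-0.75, 2.2], [0.22, 2.44], [-1.43, 4.57], [0, 2.65], [-2.85, 2.85]. Speed limits (rad/s): [2.79, 2.79, 3.14, 3.14, 3.14, 3.14].

## Interface

Orientations are given as a unit quaternion [x, y, z, w].
In Python, from plant import arm, imaging gives the robot as it stands.
- The arm moves only by the tool arm_command, never from a script. Its argument "moves" is a list of rows, each an object with "travel": the shift along the world's x, y, z in units of 30 mm (1.0 is 30 mm), a list of three; "rotation": the turn, a rotation vector about the world's x, y, z in units of 6 degrees (1.0 is 6 degrees), a list of three. In form: [{"travel": [x, y, z], "rotation": [ax, ay, az]}, ...]. A call has 1 to 20 rows; each row shifts and turns the commanded pose from where the row before left it; what a row does not reach is not made up. A row lasts 1/12 s, in which the tool goes at most 41.7 mm and 7.16 degrees, less where a joint would pass 70% of its speed; a pose out of reach is approached as far as the arm can. A call is refused whole if a number of a shift passes 1 or a number of a turn 1, either way. A call with a gripper value outside its range is refused whole. "grip" is the closure, from 0 (fully open) to 1 (shut), set as the call begins (left out, the last holds). The fingers move at their own pace and stop on an object; "squeeze" is the grip in N (left out, the last holds). Time passes only in rows, so rows that do not move let the fingers close. It gives the time, the measured TCP pose, the force and the opening at its end, in the units of the state.
- arm.get_obs(): the state, without advancing time (a new reading comes with each control period).
- imaging.capture(name): name is "scene" or "top" or "wrist"; returns (picture, depth): 384x512x3 uint8, blue, green, red; 384x512 float32, m along the optical axis (not along the pixel's ray), 0 where there is no reading.
- imaging.camera_params(name): a dict with "vertical_fov" (degrees; the focal length in pixels is half the picture's height over the tangent of half this angle, whatever the lens; pixels are square), "cx", "cy" (the principal point, pixels), "R" (3x3) and "t" (3): a world point X has camera coordinates R X + t. Camera axes: x right, y down, z forward; pixel columns grow to the right and rows downward; lengths in m; the calibration is good to about 2 mm. The wrist camera is an equidistant fisheye: a pixel r from the principal point sees the ray r / f radians off the axis. A picture is of the moment at which its call begins: read the wrist's pose just before it. camera_params takes no time and is no camera call; for the wrist camera it gives the pose at the moment of the call.
- arm.hand_in(): hands the job in, once; it reports no verdict.
The state is a dict: "time": time; "q": joint angles; "dq": joint speeds; "joint_torque": joint torques, N m; "eef_pos": TCP position; "ee_rot": TCP orientation; "contact_force": force on the tool from outside, world axes, zero at the start; "ft_torque": the same for the moment, N m; "finger_gap": finger opening in m.
Only numpy, scipy, OpenCV 4.12 (cv2) and the standard library are available. Lean on these libraries where they do the work, as an engineer would, in place of code of your own. Each camera call takes 0.05 s, during which the arm holds its last target. There are 200 camera calls.

## Working session

There is one attempt and no reset: what is moved stays moved. The work goes in short steps, Python scripts to look and compute and a tool call to move; the robot and the scene stay as the last step left them, time stands still between calls to the robot, and variables do not carry over. Pictures are saved under pics/ and viewed, about 8 in all and at most 12, crops included, and the job is handed in when it is done.

Besides the shell and the picture viewer there is one more tool, called after ">>>" as a command line: name --argument value ..., lists and objects as JSON in quotes. arm_command: Moves the arm, as the interface text tells. Its arguments: {"type":"object","properties":{"moves":{"type":"array"},"grip":{"type":"number"},"squeeze":{"type":"number"}},"required":["moves"]}

```bash
mkdir -p pics
python3 - <<'E'
from plant import arm, imaging
import cv2,numpy as np
for n in("top","scene"):
    p,d=imaging.capture(n); cv2.imwrite(f"pics/{n}0.png",p); np.save(f"pics/{n}0.npy",d)
    c=imaging.camera_params(n); print(n,c)
o=arm.get_obs(); print({k:np.round(v,3) for k,v in o.items()})
E
```

```text
top {'vertical_fov': 56.673780380375476, 'cx': 255.0498607742603, 'cy': 195.0821047789045, 'R': array([[ 6.27912749e-02, -9.98026225e-01, -9.54429892e-04],
       [-9.78216272e-01, -6.13552715e-02, -1.98314034e-01],
       [ 1.97864047e-01,  1.33860298e-02, -9.80138068e-01]]), 't': array([-0.02243754,  0.55153627,  0.9312945 ])}
scene {'vertical_fov': 52.85585671933846, 'cx': 251.32480324302566, 'cy': 189.82831083848743, 'R': array([[ 0.80546242,  0.5925857 ,  0.00851341],
       [ 0.372057  , -0.4944265 , -0.78556733],
       [-0.46130671,  0.63591243, -0.61871762]]), 't': array([-0.45415524, -0.15161804,  1.47876028])}
{'time': np.float64(0.1), 'q': array([ 1.071,  0.528,  1.434, -0.   ,  1.181, -0.178]), 'dq': array([ 0.002, -0.001, -0.003,  0.001, -0.001,  0.   ]), 'joint_torque': array([  0.   , -44.099, -17.715,   0.063,   0.053,  -0.   ]), 'eef_pos': array([0.197, 0.592, 0.222]), 'ee_rot': array([ 0.699, -0.113,  0.113, -0.697]), 'contact_force': array([ 0.513, -0.449, -0.611]), 'ft_torque': array([-0.017, -0.024,  0.001]), 'finger_gap': np.float64(0.087)}
```

View pics/top0.png

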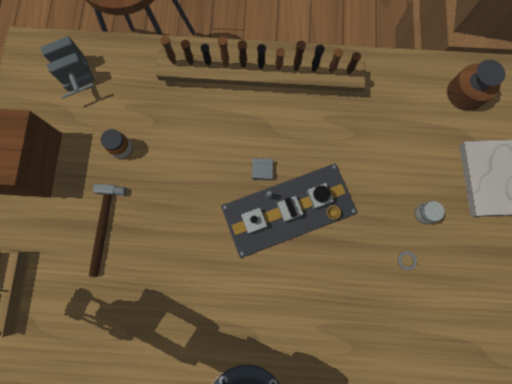

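View pics/scene0.png

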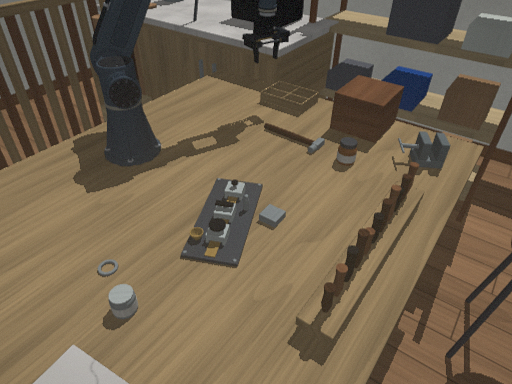

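The top view shows, from left to right, the narrow pin (254,220), the bar pin (290,208) and the broad pin (322,193). The punch is at (275,196), the cup at (334,212) and the anvil at (263,169). I'll zoom in and measure.

```bash
cat > h.py <<'E'
import cv2,numpy as np
from plant import arm, imaging
def ray(c,u,v):
    f=192/np.tan(np.radians(c["vertical_fov"])/2)
    d=c["R"].T@np.array([(u-c["cx"])/f,(v-c["cy"])/f,1]); o=-c["R"].T@c["t"]; return o,d
def onz(c,u,v,z):
    o,d=ray(c,u,v); return o+d*(z-o[2])/d[2]
E
python3 - <<'E'
from h import *
p=cv2.imread("pics/top0.png");c=imaging.camera_params("top");d=np.load("pics/top0.npy")
cv2.imwrite("pics/crop.png",cv2.resize(p[150:260,210:370],None,fx=5,fy=5,interpolation=cv2.INTER_CUBIC))
hsv=cv2.cvtColor(p,cv2.COLOR_BGR2HSV)
m=(p.max(2)<45).astype(np.uint8); 
n,l,s,ce=cv2.connectedComponentsWithStats(m)
for i in range(1,n):
    x,y,w,h,a=s[i]
    if 215<ce[i][0]<360 and 155<ce[i][1]<255 and a>8:
        print(s[i],ce[i].round(1),onz(c,*ce[i],.064).round(4))
# depth-based height map: points in jig
f=192/np.tan(np.radians(c["vertical_fov"])/2)
v,u=np.mgrid[150:260,210:370]; z=d[150:260,210:370]
P=np.stack([(u-c["cx"])/f*z,(v-c["cy"])/f*z,z],-1)
W=(P-c["t"])@c["R"]; 
hi=((W[...,2]>.055)&(W[...,2]<.085)).astype(np.uint8)
n,l,s,ce=cv2.connectedComponentsWithStats(hi)
for i in range(1,n):
    if s[i][4]>8:
        q=W[l==i]; print("hi",s[i],(ce[i]+[210,150]).round(1),np.median(q,0).round(4),np.median(q[:,2]),q[:,:2].min(0).round(3),q[:,:2].max(0).round(3))
m2=((W[...,2]>.034)&(W[...,2]<.05)).astype(np.uint8)
n,l,s,ce=cv2.connectedComponentsWithStats(m2)
for i in range(1,n):
    if s[i][4]>30: print("bridge",s[i],(ce[i]+[210,150]).round(1),cv2.minAreaRect(W[l==i][:,:2].astype(np.float32)))
m3=((W[...,2]>.006)&(W[...,2]<.018)).astype(np.uint8)
n,l,s,ce=cv2.connectedComponentsWithStats(m3)
for i in range(1,n):
    if s[i][4]>500: print("plate",s[i],cv2.minAreaRect(W[l==i][:,:2].astype(np.float32)))
E
```

```text
[314 186  16  16 202] [321.8 193.4] [ 0.5663 -0.1707  0.064 ]
[272 194   9   5  35] [275.6 196.3] [ 0.5503 -0.0445  0.064 ]
[285 198  12  19 103] [290.6 206.8] [ 0.5237 -0.0867  0.064 ]
[329 198   8   7  19] [333.7 200.8] [ 0.5475 -0.2038  0.064 ]
[292 210  14  11  33] [301.4 215.5] [ 0.5016 -0.1171  0.064 ]
[338 212   5   8  12] [340.8 215.6] [ 0.508  -0.2238  0.064 ]
[251 217   6   5  27] [253.6 219.1] [0.4837 0.0118 0.064 ]
[266 223   6   6  18] [268.7 225.6] [ 0.4685 -0.0299  0.064 ]
hi [104  36  17  17 236] [321.9 193.8] [ 0.5652 -0.1712  0.0636] 0.06355990221362369 [ 0.543 -0.194] [ 0.588 -0.149]
hi [57 41  6  6 23] [269.6 193.7] [ 0.5566 -0.0282  0.066 ] 0.0660301540408661 [ 0.551 -0.035] [ 0.564 -0.021]
hi [ 75  48  13  20 134] [290.9 207.4] [ 0.5228 -0.0879  0.0621] 0.06208065325169977 [ 0.496 -0.105] [ 0.548 -0.07 ]
hi [41 66  7  8 49] [254.1 219.3] [0.4838 0.0106 0.0637] 0.06366276475962734 [0.473 0.002] [0.493 0.019]
bridge [ 98  37  26  22 152] [318.1 198.9] ((0.5656236410140991, -0.17140856385231018), (0.05576365068554878, 0.05663719400763512), 24.459775924682617)
bridge [ 68  46  26  26 275] [289.7 209. ] ((0.5232841968536377, -0.0883156880736351), (0.05611185356974602, 0.05696919560432434), 24.222612380981445)
bridge [117  56  14  14  44] [333.4 212. ] ((0.5210556983947754, -0.20947766304016113), (0.03695600852370262, 0.03651482239365578), 81.09652709960938)
bridge [ 32  58  25  26 363] [254.  220.6] ((0.4834391474723816, 0.01096934825181961), (0.0565820038318634, 0.05584527924656868), 23.94451904296875)
plate [  11   14  137   94 5339] ((0.5255129933357239, -0.08828163146972656), (0.16404269635677338, 0.3631630837917328), 23.74331283569336)
```

View pics/crop.png

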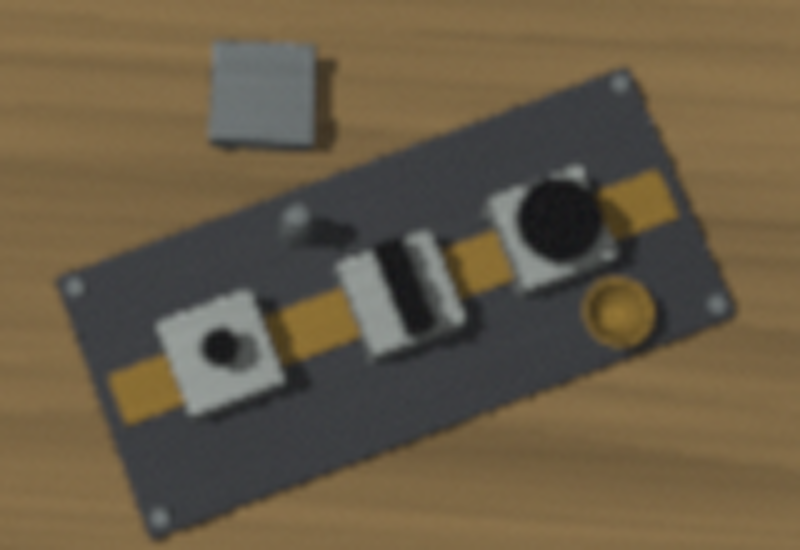

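Jig yaw is about 23.7°. The pin tops are at bar (0.523,-0.088), broad (0.5655,-0.171) and narrow (0.484,0.011). Next I move high towards the bar pin with the fingers shut.

>>> arm_command --grip 1 --moves '[{"travel":[0.5,-1,0],"rotation":[0,0,0]},{"travel":[0.5,-1,0],"rotation":[0,0,0]},{"travel":[0.5,-1,0],"rotation":[0,0,0]},{"travel":[0.5,-1,0],"rotation":[0,0,0]},{"travel":[0.5,-1,0],"rotation":[0,0,0]},{"travel":[0.5,-1,0],"rotation":[0,0,0]},{"travel":[0.5,-1,0],"rotation":[0,0,0]},{"travel":[0.5,-1,0],"rotation":[0,0,0]},{"travel":[0.5,-1,0],"rotation":[0,0,0]},{"travel":[0.5,-1,0],"rotation":[0,0,0]},{"travel":[0.5,-1,0],"rotation":[0,0,0]},{"travel":[0.5,-1,0],"rotation":[0,0,0]},{"travel":[0.5,-1,0],"rotation":[0,0,0]},{"travel":[0.5,-1,0],"rotation":[0,0,0]},{"travel":[0.5,-1,0],"rotation":[0,0,0]},{"travel":[0.5,-1,0],"rotation":[0,0,0]},{"travel":[0.5,-1,0],"rotation":[0,0,0]},{"travel":[0.5,-1,0],"rotation":[0,0,0]},{"travel":[0.5,-1,0],"rotation":[0,0,0]},{"travel":[0.5,-1,0],"rotation":[0,0,0]}]'

```text
time: 1.77
eef_pos: [0.4978, -0.0087, 0.2223]
ee_rot: [-0.698, 0.114, -0.113, 0.698]
contact_force: [0.7, -0.2, 0.7]
finger_gap: 0.0004
```

>>> arm_command --moves '[{"travel":[0.28,-0.88,0],"rotation":[0,0,0]},{"travel":[0.28,-0.88,0],"rotation":[0,0,0]},{"travel":[0.28,-0.88,0],"rotation":[0,0,0]},{"travel":[0,0,-1],"rotation":[0,0,0]},{"travel":[0,0,-1],"rotation":[0,0,0]},{"travel":[0,0,-1],"rotation":[0,0,0]},{"travel":[0,0,-1],"rotation":[0,0,0]},{"travel":[0,0,-0.5],"rotation":[0,0,0]},{"travel":[0,0,-0.3],"rotation":[0,0,0]},{"travel":[0,0,0],"rotation":[0,0,0]},{"travel":[0,0,0],"rotation":[0,0,0]}]'

```text
time: 2.68
eef_pos: [0.523, -0.0863, 0.0785]
ee_rot: [-0.698, 0.113, -0.113, 0.698]
contact_force: [0.5, -0.4, 0.2]
finger_gap: 0.0002
```

Run:
```python
from h import *
p,d=imaging.capture("scene"); cv2.imwrite("pics/s1.png",cv2.resize(p[140:280,150:310],None,fx=5,fy=4.28))
o=arm.get_obs(); print(o["eef_pos"],o["contact_force"],o["time"])
```

```text
[ 0.5235701  -0.08653103  0.07928424] [ 0.13024991  0.13532625 -0.18094582] 2.7333
```

View pics/s1.png

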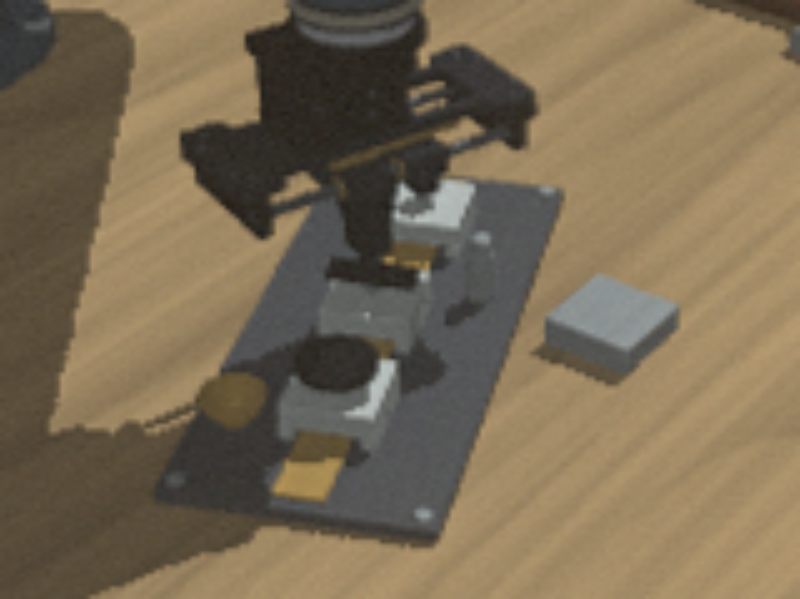

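The shut fingers (370,240) are right over the bar head (370,272). I press gently from here.

>>> arm_command --moves '[{"travel":[0,-0.05,-0.1],"rotation":[0,0,0]},{"travel":[0,0,-0.1],"rotation":[0,0,0]},{"travel":[0,0,-0.1],"rotation":[0,0,0]},{"travel":[0,0,-0.1],"rotation":[0,0,0]},{"travel":[0,0,-0.05],"rotation":[0,0,0]},{"travel":[0,0,-0.05],"rotation":[0,0,0]},{"travel":[0,0,-0.05],"rotation":[0,0,0]},{"travel":[0,0,-0.05],"rotation":[0,0,0]},{"travel":[0,0,0],"rotation":[0,0,0]}]'

```text
time: 3.48
eef_pos: [0.5228, -0.0878, 0.0604]
ee_rot: [-0.698, 0.113, -0.113, 0.698]
contact_force: [-0.7, -0.3, -0.0]
finger_gap: 0.0006
```

>>> arm_command --moves '[{"travel":[0,0,-0.05],"rotation":[0,0,0]},{"travel":[0,0,-0.05],"rotation":[0,0,0]},{"travel":[0,0,-0.05],"rotation":[0,0,0]}]'

```text
time: 3.73
eef_pos: [0.5228, -0.0878, 0.0561]
ee_rot: [0.698, -0.113, 0.113, -0.698]
contact_force: [-0.3, 0.1, 3.4]
finger_gap: 0.0006
```

>>> arm_command --moves '[{"travel":[0,0,-0.05],"rotation":[0,0,0]},{"travel":[0,0,-0.03],"rotation":[0,0,0]}]'

```text
time: 3.9
eef_pos: [0.5229, -0.0878, 0.0535]
ee_rot: [0.698, -0.113, 0.113, -0.698]
contact_force: [0.1, 0.5, 2.9]
finger_gap: 0.0005
```

Friction of 3 N is visible, so the pin is moving. I creep to the stop.

>>> arm_command --moves '[{"travel":[0,0,-0.03],"rotation":[0,0,0]},{"travel":[0,0,-0.02],"rotation":[0,0,0]}]'

```text
time: 4.07
eef_pos: [0.5229, -0.0878, 0.052]
ee_rot: [-0.698, 0.113, -0.113, 0.698]
contact_force: [-0.5, 0.4, 3.0]
finger_gap: 0.0004
```

>>> arm_command --moves '[{"travel":[0,0,-0.02],"rotation":[0,0,0]},{"travel":[0,0,0],"rotation":[0,0,0]}]'

```text
time: 4.23
eef_pos: [0.5228, -0.0878, 0.0514]
ee_rot: [-0.698, 0.113, -0.113, 0.698]
contact_force: [0.4, 0.1, 0.5]
finger_gap: 0.0005
```

>>> arm_command --moves '[{"travel":[0,0,-0.02],"rotation":[0,0,0]},{"travel":[0,0,0],"rotation":[0,0,0]}]'

```text
time: 4.4
eef_pos: [0.5229, -0.0878, 0.0509]
ee_rot: [-0.698, 0.113, -0.113, 0.698]
contact_force: [0.0, -0.2, 1.8]
finger_gap: 0.0004
```

>>> arm_command --moves '[{"travel":[0,0,-0.02],"rotation":[0,0,0]},{"travel":[0,0,0],"rotation":[0,0,0]}]'

```text
time: 4.57
eef_pos: [0.5229, -0.0878, 0.0504]
ee_rot: [0.698, -0.113, 0.113, -0.698]
contact_force: [-1.3, -0.3, 3.0]
finger_gap: 0.0004
```

>>> arm_command --moves '[{"travel":[0,0,-0.02],"rotation":[0,0,0]},{"travel":[0,0,-0.01],"rotation":[0,0,0]}]'

```text
time: 4.73
eef_pos: [0.5229, -0.0878, 0.0503]
ee_rot: [0.698, -0.113, 0.113, -0.698]
contact_force: [-2.9, 0.8, 11.5]
finger_gap: 0.0005
```

>>> arm_command --moves '[{"travel":[0,0,-0.02],"rotation":[0,0,0]},{"travel":[0,0,0],"rotation":[0,0,0]}]'

```text
time: 4.9
eef_pos: [0.5229, -0.0878, 0.0502]
ee_rot: [0.698, -0.113, 0.113, -0.698]
contact_force: [-2.8, 1.9, 13.4]
finger_gap: 0.0001
```

The hard stop is at a TCP reading of 0.0503, where the force rises from 3 N to 13 N, so the bar pin is home. I lift and go to the broad pin.

>>> arm_command --moves '[{"travel":[0,0,0.1],"rotation":[0,0,0]},{"travel":[0,0,0.6],"rotation":[0,0,0]},{"travel":[0,0,0.6],"rotation":[0,0,0]},{"travel":[0.475,-0.925,0],"rotation":[0,0,0]},{"travel":[0.475,-0.925,0],"rotation":[0,0,0]},{"travel":[0.475,-0.925,0],"rotation":[0,0,0]},{"travel":[0,0,0],"rotation":[0,0,0]},{"travel":[0,0,-0.3],"rotation":[0,0,0]},{"travel":[0,0,-0.3],"rotation":[0,0,0]},{"travel":[0,0,0],"rotation":[0,0,0]}]'

```text
time: 5.73
eef_pos: [0.5628, -0.169, 0.067]
ee_rot: [-0.697, 0.115, -0.111, 0.699]
contact_force: [-0.7, 0.2, -0.5]
finger_gap: 0.0004
```

Run:
```python
from h import *
p,d=imaging.capture("scene"); cv2.imwrite("pics/s2.png",cv2.resize(p[140:280,150:310],None,fx=5,fy=4.28))
o=arm.get_obs(); print(o["eef_pos"],o["contact_force"],o["time"])
```

```text
[ 0.56320579 -0.16903692  0.06777235] [ 0.20786008  0.32537228 -0.5961165 ] 5.7833
```

View pics/s2.png

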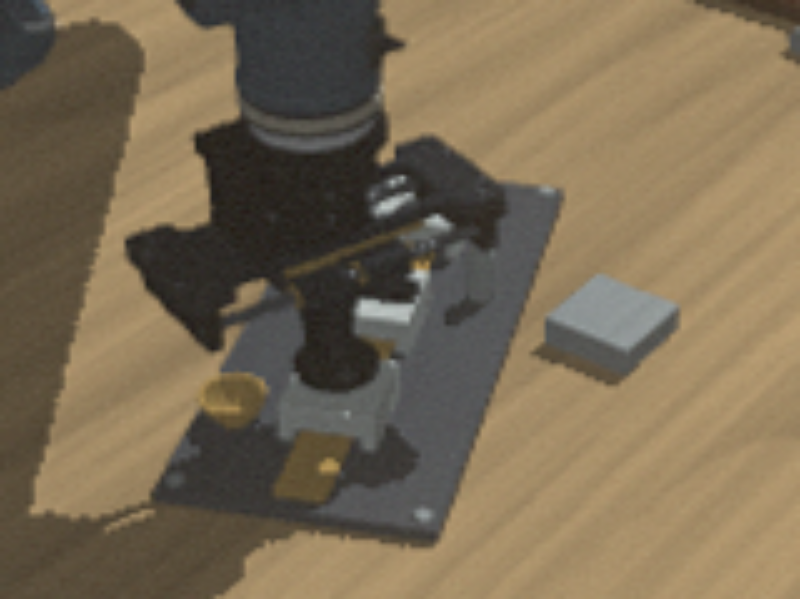

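The fingers (330,340) are over the broad head (337,365). I correct the 2 mm offset and press.

>>> arm_command --moves '[{"travel":[0.08,-0.07,0],"rotation":[0,0,0]},{"travel":[0,0,-0.1],"rotation":[0,0,0]},{"travel":[0,0,-0.05],"rotation":[0,0,0]},{"travel":[0,0,-0.05],"rotation":[0,0,0]},{"travel":[0,0,-0.05],"rotation":[0,0,0]},{"travel":[0,0,-0.05],"rotation":[0,0,0]},{"travel":[0,0,-0.05],"rotation":[0,0,0]}]'

```text
time: 6.37
eef_pos: [0.5681, -0.1729, 0.0596]
ee_rot: [-0.698, 0.113, -0.113, 0.698]
contact_force: [0.6, 1.2, 3.6]
finger_gap: 0.0007
```

>>> arm_command --moves '[{"travel":[0,0,-0.04],"rotation":[0,0,0]},{"travel":[0,0,-0.04],"rotation":[0,0,0]}]'

```text
time: 6.53
eef_pos: [0.5681, -0.1729, 0.057]
ee_rot: [-0.698, 0.113, -0.113, 0.698]
contact_force: [-0.2, 1.7, 3.5]
finger_gap: 0.0005
```

>>> arm_command --moves '[{"travel":[0,0,-0.04],"rotation":[0,0,0]},{"travel":[0,0,-0.04],"rotation":[0,0,0]},{"travel":[0,0,-0.04],"rotation":[0,0,0]},{"travel":[0,0,-0.02],"rotation":[0,0,0]},{"travel":[0,0,0],"rotation":[0,0,0]}]'

```text
time: 6.95
eef_pos: [0.568, -0.1733, 0.0525]
ee_rot: [0.698, -0.113, 0.113, -0.698]
contact_force: [0.1, 0.3, 0.7]
finger_gap: 0.0006
```

>>> arm_command --moves '[{"travel":[0,0,-0.02],"rotation":[0,0,0]},{"travel":[0,0,0],"rotation":[0,0,0]}]'

```text
time: 7.12
eef_pos: [0.568, -0.1733, 0.052]
ee_rot: [0.698, -0.113, 0.113, -0.698]
contact_force: [0.8, 0.7, 1.5]
finger_gap: 0.0006
```

>>> arm_command --moves '[{"travel":[0,0,-0.02],"rotation":[0,0,0]},{"travel":[0,0,-0.02],"rotation":[0,0,0]}]'

```text
time: 7.28
eef_pos: [0.568, -0.1733, 0.051]
ee_rot: [0.698, -0.113, 0.113, -0.698]
contact_force: [-1.1, 1.2, 3.4]
finger_gap: 0.0003
```

>>> arm_command --moves '[{"travel":[0,0,-0.02],"rotation":[0,0,0]},{"travel":[0,0,0],"rotation":[0,0,0]}]'

```text
time: 7.45
eef_pos: [0.568, -0.1733, 0.0504]
ee_rot: [0.698, -0.113, 0.113, -0.698]
contact_force: [-0.3, 1.2, 3.5]
finger_gap: 0.0005
```

>>> arm_command --moves '[{"travel":[0,0,-0.02],"rotation":[0,0,0]},{"travel":[0,0,0],"rotation":[0,0,0]}]'

```text
time: 7.62
eef_pos: [0.568, -0.1733, 0.0504]
ee_rot: [0.698, -0.113, 0.113, -0.698]
contact_force: [-1.5, 1.0, 7.3]
finger_gap: 0.0004
```

>>> arm_command --moves '[{"travel":[0,0,-0.03],"rotation":[0,0,0]},{"travel":[0,0,0],"rotation":[0,0,0]}]'

```text
time: 7.78
eef_pos: [0.568, -0.1734, 0.0503]
ee_rot: [0.698, -0.113, 0.113, -0.698]
contact_force: [-2.5, 1.1, 11.8]
finger_gap: 0.0005
```

The broad pin is home: same stop height, and the force rises to 12 N. Now to the narrow pin.

>>> arm_command --moves '[{"travel":[0,0,0.1],"rotation":[0,0,0]},{"travel":[0,0,0.6],"rotation":[0,0,0]},{"travel":[0,0,0.7],"rotation":[0,0,0]},{"travel":[-0.4,0.88,0],"rotation":[0,0,0]},{"travel":[-0.4,0.88,0],"rotation":[0,0,0]},{"travel":[-0.4,0.88,0],"rotation":[0,0,0]},{"travel":[-0.4,0.88,0],"rotation":[0,0,0]},{"travel":[-0.4,0.88,0],"rotation":[0,0,0]},{"travel":[-0.4,0.88,0],"rotation":[0,0,0]},{"travel":[-0.4,0.88,0],"rotation":[0,0,0]},{"travel":[0,0,-0.3],"rotation":[0,0,0]},{"travel":[0,0,-0.3],"rotation":[0,0,0]},{"travel":[0,0,0],"rotation":[0,0,0]},{"travel":[0,0,0],"rotation":[0,0,0]},{"travel":[0,0,0],"rotation":[0,0,0]}]'

```text
time: 9.03
eef_pos: [0.4848, 0.0106, 0.0726]
ee_rot: [0.698, -0.114, 0.114, -0.698]
contact_force: [-0.7, 0.5, 0.4]
finger_gap: 0.0004
```

Run:
```python
from h import *
p,d=imaging.capture("scene"); cv2.imwrite("pics/s3.png",cv2.resize(p[140:280,150:310],None,fx=5,fy=4.28))
o=arm.get_obs(); print(o["eef_pos"],o["contact_force"],o["time"])
```

```text
[0.48483896 0.01059259 0.07273504] [ 0.09356226 -0.20147778  0.31871641] 9.0833
```

View pics/s3.png

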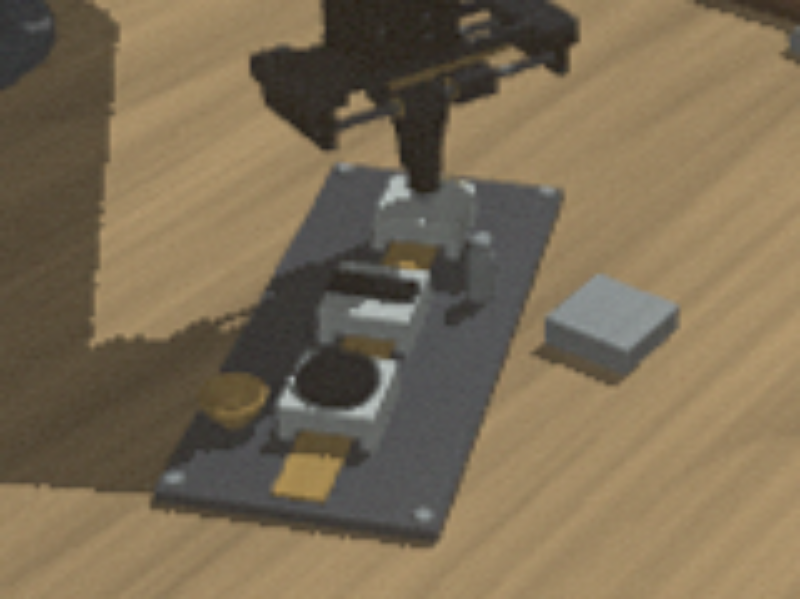

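The bar head (370,287) and the broad head (337,378) now sit on their bridges. The fingertips (424,185) are over the narrow pin, so I press.

>>> arm_command --moves '[{"travel":[0,0,-0.1],"rotation":[0,0,0]},{"travel":[0,0,-0.1],"rotation":[0,0,0]},{"travel":[0,0,-0.1],"rotation":[0,0,0]},{"travel":[0,0,-0.05],"rotation":[0,0,0]},{"travel":[0,0,-0.05],"rotation":[0,0,0]},{"travel":[0,0,-0.05],"rotation":[0,0,0]}]'

```text
time: 9.58
eef_pos: [0.4842, 0.0113, 0.0594]
ee_rot: [0.698, -0.113, 0.113, -0.698]
contact_force: [-0.1, -2.4, 2.3]
finger_gap: 0.0006
```

>>> arm_command --moves '[{"travel":[0,0,-0.04],"rotation":[0,0,0]},{"travel":[0,0,-0.04],"rotation":[0,0,0]},{"travel":[0,0,-0.04],"rotation":[0,0,0]}]'

```text
time: 9.83
eef_pos: [0.4842, 0.0115, 0.0558]
ee_rot: [0.698, -0.113, 0.113, -0.698]
contact_force: [-0.3, -1.5, 2.0]
finger_gap: 0.0006
```

>>> arm_command --moves '[{"travel":[0,0,-0.04],"rotation":[0,0,0]},{"travel":[0,0,-0.04],"rotation":[0,0,0]},{"travel":[0,0,-0.03],"rotation":[0,0,0]},{"travel":[0,0,-0.02],"rotation":[0,0,0]}]'

```text
time: 10.17
eef_pos: [0.4842, 0.0116, 0.0518]
ee_rot: [0.698, -0.113, 0.113, -0.698]
contact_force: [0.4, -1.1, 2.9]
finger_gap: 0.0005
```

>>> arm_command --moves '[{"travel":[0,0,-0.02],"rotation":[0,0,0]},{"travel":[0,0,-0.01],"rotation":[0,0,0]}]'

```text
time: 10.33
eef_pos: [0.4842, 0.0116, 0.0509]
ee_rot: [0.698, -0.113, 0.113, -0.698]
contact_force: [0.8, -2.2, 3.6]
finger_gap: 0.0009
```

>>> arm_command --moves '[{"travel":[0,0,-0.02],"rotation":[0,0,0]},{"travel":[0,0,0],"rotation":[0,0,0]}]'

```text
time: 10.5
eef_pos: [0.4842, 0.0116, 0.0504]
ee_rot: [-0.698, 0.113, -0.113, 0.698]
contact_force: [0.6, -1.3, 3.3]
finger_gap: 0.0003
```

>>> arm_command --moves '[{"travel":[0,0,-0.03],"rotation":[0,0,0]},{"travel":[0,0,0],"rotation":[0,0,0]}]'

```text
time: 10.67
eef_pos: [0.4842, 0.0116, 0.0503]
ee_rot: [0.698, -0.113, 0.114, -0.698]
contact_force: [-0.3, -1.2, 9.9]
finger_gap: 0.0004
```

>>> arm_command --moves '[{"travel":[0,0,-0.02],"rotation":[0,0,0]},{"travel":[0,0,0],"rotation":[0,0,0]}]'

```text
time: 10.83
eef_pos: [0.4842, 0.0116, 0.0502]
ee_rot: [0.698, -0.113, 0.114, -0.698]
contact_force: [-1.2, -1.9, 16.1]
finger_gap: 0.001
```

All three pins are home. I retreat up and away to the left, then check.

>>> arm_command --moves '[{"travel":[0,0,0.1],"rotation":[0,0,0]},{"travel":[0,0,0.6],"rotation":[0,0,0]},{"travel":[0,0,1],"rotation":[0,0,0]},{"travel":[0,0,1],"rotation":[0,0,0]},{"travel":[0,0,1],"rotation":[0,0,0]},{"travel":[0,0,1],"rotation":[0,0,0]},{"travel":[-0.3,1,0],"rotation":[0,0,0]},{"travel":[-0.3,1,0],"rotation":[0,0,0]},{"travel":[-0.3,1,0],"rotation":[0,0,0]},{"travel":[-0.3,1,0],"rotation":[0,0,0]},{"travel":[-0.3,1,0],"rotation":[0,0,0]},{"travel":[-0.3,1,0],"rotation":[0,0,0]},{"travel":[-0.3,1,0],"rotation":[0,0,0]},{"travel":[-0.3,1,0],"rotation":[0,0,0]},{"travel":[0,1,0],"rotation":[0,0,0]},{"travel":[0,1,0],"rotation":[0,0,0]},{"travel":[0,0,0],"rotation":[0,0,0]},{"travel":[0,0,0],"rotation":[0,0,0]},{"travel":[0,0,0],"rotation":[0,0,0]}]'

```text
time: 12.42
eef_pos: [0.4107, 0.3112, 0.1891]
ee_rot: [0.699, -0.114, 0.112, -0.697]
contact_force: [0.7, -0.7, -0.1]
finger_gap: 0.0005
```

Run:
```python
from h import *
c=imaging.camera_params("top");f=192/np.tan(np.radians(c["vertical_fov"])/2)
p,d1=imaging.capture("top"); cv2.imwrite("pics/t4.png",cv2.resize(p[150:260,210:370],None,fx=5,fy=5))
d0=np.load("pics/top0.npy"); v,u=np.mgrid[0:384,0:512]
def W(z): return (np.stack([(u-c["cx"])/f*z,(v-c["cy"])/f*z,z],-1)-c["t"])@c["R"]
a,b=W(d0),W(d1)
for n,x,y,r in(("bar",.523,-.088,.008),("broad",.5655,-.171,.02),("narrow",.484,.011,.009)):
    for w in(a,b):
        m=np.hypot(w[...,0]-x,w[...,1]-y)<r; print(n,m.sum(),np.median(w[m][:,2]).round(4))
    # bridge corner reference
for n,x,y in(("punch",.557,-.028),("cup",.521,-.2095),("anvil",*np.array(W(d1)[168,262,:2]))):
    for w in(a,b):
        m=(np.hypot(w[...,0]-x,w[...,1]-y)<.035)&(w[...,2]>.017)&(w[...,2]<.075)
        if n=="punch": m&=w[...,2]>.06
        print(n,m.sum(),w[m].mean(0).round(4))
o=arm.get_obs(); print(o["eef_pos"],o["contact_force"],o["time"])
```

```text
bar 24 0.0621
bar 26 0.0506
broad 162 0.0636
broad 159 0.0503
narrow 37 0.0638
narrow 33 0.0507
punch 18 [ 0.5573 -0.0272  0.0663]
punch 18 [ 0.5573 -0.0266  0.0662]
cup 171 [ 0.5264 -0.2087  0.0298]
cup 164 [ 0.5266 -0.2088  0.0303]
anvil 377 [ 0.6383 -0.0032  0.025 ]
anvil 382 [ 0.6381 -0.0032  0.025 ]
[0.41098918 0.31075039 0.18924534] [-1.08411168 -0.43696974  0.1020737 ] 12.4667
```

View pics/t4.png

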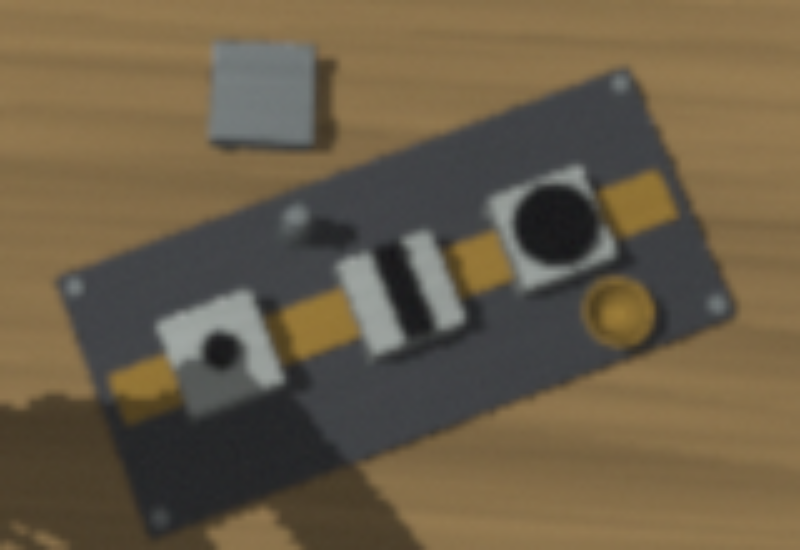

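The heads (220,350), (403,290) and (557,224) all sit on their bridges with no shadow gap. All three top faces read the same height, and nothing else has moved.

```bash
python3 -c "
from plant import arm
print(arm.hand_in())"
```

```text
the job is handed in; nothing more can be done
None
```

I pressed all three pins home with the shut fingertips in the order asked: bar, then broad, then narrow. The job was handed in at about 12.5 s with the arm clear of the bench items.

- **Force:** each pin moved at roughly 3 N of friction. At the stop the force rose to between 12 and 16 N, with the tool reading 0.0502–0.0503 m for every pin.
- **Pin heights:** a final top-camera depth check showed the three heads level, at 50.3–50.7 mm. They had read 62–64 mm before pressing.
- **Other items:** the punch, cup and anvil read within 1 mm of where they started. I did not measure the hammer, jar, ring and tin again, but the arm stayed well above bench level except when pressing on the jig.
- **Disagreement:** both the depth and tool heights read about 1.5 mm below the nominal 52 mm. I took this as a calibration offset, because all three pins agree and each hit a hard stop.

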